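# Read the wireless logger on a coasting record-player platter

### The arm

A 6-joint arm with a two-finger parallel gripper is mounted at the origin on the work surface. World frame = base frame: x ahead of the robot, y to its left, z up, the work surface at z = 0. Lengths are in m, angles in degrees, forces in N, time in s.
With the tool pointing down it reaches from about 0.35 to 0.875 m from the base axis. Payload 4.2 kg.
Tool frame: the origin (TCP) lies between the finger pads, 19 mm behind the fingertips; this is the grasp point; z points along the fingers, y is the line along which they close (so a half turn about z gives the same grasp; the last joint's range is limited). The gripper opens to 87 mm and grips with 3 to 60 N. Pads are 19 mm wide; open, the fingers measure 117 mm over their backs; the gripper's body (75 mm by 190 mm) begins 51 mm behind the grasp point.
Start: joints at [14.817, 22.042, 0.453, 0, -68.411, -14.817], TCP at [0.625, 0, 0.241] pointing down, gripper open.
Joint ranges: [-179.83, 179.83], [-69.29, 118.12], [-61.27, 80.66], [-181.25, 117.63], [-171.15, -9.14], [-177.46, 177.46]. Speed limits (degrees/s): [159.86, 159.86, 180, 180, 180, 180].

### API

Orientations are given as a 3x3 rotation matrix whose columns are the frame's x, y, z axes.
In Python, from station import * gives the robot as it stands.
- The arm moves only by the tool move_arm, never from a script. Its argument "targets" is text: rows parted by semicolons, each of 4 numbers parted by spaces: the shift along the world's x, y, z in units of 25 mm (1.0 is 25 mm), then the turn about the world's z in units of 5 degrees (1.0 is 5 degrees). In form: tx ty tz spin; .... A call has 1 to 10 rows; each row shifts and turns the commanded pose from where the row before left it; what a row does not reach is not made up. A row lasts 1/12 s, in which the tool goes at most 41.7 mm and 7.16 degrees, less where a joint would pass 70% of its speed; a pose out of reach is approached as far as the arm can. A call is refused whole if a number of a shift passes 1 or a number of a turn 1, either way. A call with a gripper value outside its range is refused whole. "gripper" is the finger opening in mm, from 0 to 87, set as the call begins (left out, the last holds). The fingers move at their own pace and stop on an object; the grip force is fixed at half the most. Time passes only in rows, so rows that do not move let the fingers close. It gives the time, the measured TCP pose, the force, the opening and the grip force at its end, in the units of the state.
- sense(): the state, without advancing time (a new reading comes with each control period).
- capture(name): name is "scene" or "side" or "wrist"; returns a dict with "image" (480x640x3 uint8, blue, green, red), "fx", "fy", "cx", "cy" (pixels), "world_from_camera" (4x4, takes a point from camera to world coordinates); the wrist camera has in their place "hand_eye" (4x4, takes a point from camera to tool coordinates, whose origin is the TCP and whose axes are the flange's). Camera axes: x right, y up, looking along -z (the intrinsics and any distortion apply to the point x, -y, -z); pixel columns grow to the right and rows downward; lengths in m; the calibration is good to about 2 mm. A picture is of the moment at which its call begins: read the wrist's pose just before it. There is no depth.
- finish_job(): hands the job in; it is judged then, once.
The state is a dict: "time_s": time; "joints": joint angles; "joint_velocities": joint speeds; "effort": joint torques, N m; "tcp_pos": TCP position; "ee_rot": TCP orientation; "wrist_force": force on the tool from outside, world axes, zero at the start; "moment": the same for the moment, N m; "gripper_width": opening from 0.0 (shut) to 1.0 (fully open); "gripper_force": force on a finger pad.
Only numpy, scipy, OpenCV 4.12 (cv2) and the standard library are available. Lean on these libraries where they do the work, as an engineer would, in place of code of your own. Each camera call takes 0.05 s, during which the arm holds its last target. There are 200 camera calls.

### The job

A repaired record player is having its bearing checked: set its platter coasting clockwise (seen from above) at between 5 and 15 turns a minute and let go, then hold the fingertips just above the orange logger puck as it goes round, following it for seven seconds without touching anything, so that its reading can be taken: stay within 2 cm of its centre sideways and no more than 5 cm above its top. Then bring the platter to a standstill and take the hand away, leaving the tonearm and the other things lying about undisturbed.

Things in the scene. Friction and masses are not known exactly. Their poses are not given: they have to be found in the camera images.
- player: fixed record player, dark wood plinth 360 mm (its x) by 450 mm (its y), top 65 mm above the table. Origin on the table under the spindle; x points to its rear, y to its left, away from the tonearm; plinth spans x -180 to 180, y -270 to 180 mm. Adapter at its front left corner, tonearm along its right side
- spindle (a point): centre of the platter, on its axis, at the height of the mat's top (90 mm above the table). The platter is 300 mm across with a black mat, a red label 90 mm across and a steel pin 7 mm thick rising 12 mm above the mat; one white dot, 24 mm across, lies 105 mm from the axis, straight across from the puck
- platter (a joint): platter angle, rad, growing clockwise seen from above, unlimited (starts anywhere in -pi to pi). Platter and puck: nominal 1.25 kg, inertia 0.014 kg m2 (really 0.7 to 1.4 times that); no motor; free bearing with 0.0005 N m dry friction and 0.0004 N m s/rad drag, so that it slows by about 0.07 rad/s2 at 1.2 rad/s
- puck_top (a point): centre of the top of the logger puck: orange cylinder 40 mm in diameter with a white disc 26 mm across on top, 35 mm high, top 125 mm above the table, firmly fixed to the platter with its centre 105 mm from the axis; it may be gripped or pushed to turn or stop the platter
- headshell (a point): black head (45 x 20 x 9 mm) at the front end of the parked tonearm, 105 mm above the table. The arm is a thin steel tube along the player's x, at player y = -210 mm from x = -115 to 165 mm, on a pedestal 64 mm across; it swings at a touch: leave it alone
- adapter: small brass adapter, a cone 38 mm across and 22 mm high, standing loose on the plinth's front left corner (player x = -145, y = 145 mm); origin at the centre of its underside
- screwdriver: screwdriver, about 200 mm long, lying on the table to the front left of the player; origin at the underside of its middle
- cup: paper-white cup, 76 mm across and 90 mm high, on the table to the right of the player; origin at the centre of its underside
- tub: clear plastic tub with a red lid, 168 x 128 x 82 mm, on the table to the left of the player; origin at the centre of its underside
Things that resemble listed ones, but are neither listed nor needed, are in the scene too. Of the things shaped like the cup, the white one is meant.

How it is judged (in metres and radians):
On the way, in this order (a step that is already met when the one before it is completed fails the run):
1. the platter turns clockwise at 4.3 turns a minute (0.45 rad/s) or more (velocity of joint platter above 0.45 rad/s), for 0.1 s.
2. for 6 s on end the TCP stays within 22 mm sideways of the puck and 0 to 72 mm above its top, the platter coasting clockwise at 0.45 to 1.7 rad/s, the robot touching nothing of the player (horizontal distance between the grasp point and puck_top below 0.022 m and z of the grasp point in the frame of puck_top between 0 and 0.072 m and velocity of joint platter between 0.45 and 1.7 rad/s and contact force between each of the fingers, the arm and player below 0.1 N), for 6 s.
At the end, for the whole second after the job is handed in: the platter stands still (under 0.04 rad/s) and is released, the tonearm's head and the brass adapter are within 20 mm and the screwdriver, cup and tub within 30 mm of where they were, the cup upright (velocity of joint platter between -0.04 and 0.04 rad/s and distance of each of headshell, adapter from where it was at the start of the episode below 0.02 m and distance of each of screwdriver, cup, tub from where it was at the start of the episode below 0.03 m and angle between cup's own z axis and vertical below 0.2 rad); the robot touches nothing.
It fails at once if the platter is spun faster than 24 turns a minute (2.5 rad/s) either way (velocity of joint platter above 2.5 rad/s or velocity of joint platter below -2.5 rad/s).
It fails at once if the tonearm is knocked aside by more than 20 mm (distance of headshell from where it was at the start of the episode above 0.02 m).
It fails at once if a bystander (adapter, screwdriver, cup, tub) is shifted by more than 30 mm or the cup tipped (distance of any of adapter, screwdriver, cup, tub from where it was at the start of the episode above 0.03 m or angle between cup's own z axis and vertical above 0.35 rad).
It also fails if it takes over 54 s, if anything falls off the work surface, if the arm or the gripper's body presses on something with over 40 N, if the wrist force passes 120 N, or if a joint passes its speed limit or range.

## Working session

There is one attempt and no reset: what is moved stays moved. The work goes in short steps, Python scripts to look and compute and a tool call to move; the robot and the scene stay as the last step left them, time stands still between calls to the robot, and variables do not carry over. Pictures are saved under pics/ and viewed, at most 10 in all, crops included, and the job is handed in when it is done.

Besides the shell and the picture viewer there is one more tool, called as name(argument=value, ...) on one line, values as JSON. move_arm: Moves the arm, as the interface text tells. Its arguments: {"type":"object","properties":{"targets":{"type":"string"},"gripper":{"type":"number"}},"required":["targets"]}

```bash
mkdir -p pics
cat > h.py <<'E'
from station import *
import numpy as np, cv2
def cap(n):
    s=sense(); c=capture(n)
    if 'world_from_camera' in c: T=np.array(c['world_from_camera'])
    else:
        B=np.eye(4);B[:3,:3]=np.array(s['ee_rot']);B[:3,3]=s['tcp_pos'];T=B@np.array(c['hand_eye'])
    c['T']=T; c['t']=s['time_s']; return c
def ray(c,u,v,z):
    d=c['T'][:3,:3]@np.array([(u-c['cx'])/c['fx'],-(v-c['cy'])/c['fy'],-1.]);o=c['T'][:3,3]
    return o+d*(z-o[2])/d[2]
def blobs(c,lo,hi,mn=40):
    m=cv2.inRange(cv2.cvtColor(c['image'],cv2.COLOR_BGR2HSV),np.array(lo),np.array(hi))
    n,_,st,ce=cv2.connectedComponentsWithStats(m)
    return [(st[i].tolist(),ce[i].round(1).tolist()) for i in range(1,n) if st[i][4]>=mn]
E
python3 - <<'E'
from h import *
s=sense();print({k:s[k] for k in('time_s','tcp_pos','gripper_width')})
ims=[]
for n in('scene','side','wrist'):
    c=cap(n);cv2.imwrite(f'pics/{n}0.png',c['image']);print(n,c['T'].round(3).tolist(),c['fx'],[k for k in c])
    print('orange',blobs(c,(8,150,120),(20,255,255)));print('red',blobs(c,(0,150,80),(6,255,255)))
E
```

```text
{'time_s': 0.0, 'tcp_pos': array([6.24436277e-01, 3.88199331e-05, 2.40158585e-01]), 'gripper_width': 1.0020107441240547}
scene [[0.719, -0.564, 0.405, 1.011], [0.694, 0.595, -0.405, -0.492], [-0.013, 0.572, 0.82, 1.094], [0.0, 0.0, 0.0, 1.0]] 441.671816874079 ['image', 'fx', 'fy', 'cx', 'cy', 'world_from_camera', 'T', 't']
orange [([288, 246, 16, 13, 78], [295.4, 252.8])]
red [([356, 0, 63, 29, 102], [386.6, 13.4]), ([602, 0, 38, 45, 408], [623.2, 15.2]), ([426, 31, 129, 58, 240], [491.6, 60.4]), ([415, 99, 107, 56, 215], [468.5, 126.9]), ([383, 142, 88, 46, 1689], [434.0, 164.4]), ([318, 240, 33, 28, 684], [333.2, 253.6]), ([39, 263, 10, 10, 54], [42.4, 267.1]), ([0, 426, 33, 54, 228], [15.4, 453.4]), ([21, 435, 31, 45, 182], [36.0, 457.1]), ([0, 462, 10, 18, 98], [3.0, 473.3])]
side [[-0.908, 0.238, -0.345, 0.154], [-0.418, -0.469, 0.778, 0.791], [0.023, 0.851, 0.525, 0.653], [0.0, 0.0, 0.0, 1.0]] 437.41012059084244 ['image', 'fx', 'fy', 'cx', 'cy', 'world_from_camera', 'T', 't']
orange [([318, 223, 16, 8, 49], [325.2, 227.5])]
red [([441, 166, 21, 15, 229], [451.9, 173.0]), ([496, 175, 10, 14, 90], [500.5, 181.8]), ([268, 237, 38, 21, 475], [288.3, 247.4]), ([63, 363, 143, 105, 8141], [135.6, 413.1]), ([192, 437, 65, 27, 999], [223.3, 449.5])]
wrist [[-1.0, -0.001, 0.001, 0.625], [0.0, -0.97, -0.241, -0.065], [0.001, -0.241, 0.97, 0.383], [0.0, 0.0, 0.0, 1.0]] 431.4360430098741 ['image', 'fx', 'fy', 'cx', 'cy', 'hand_eye', 'T', 't']
orange [([482, 104, 83, 70, 1366], [518.5, 136.5])]
red [([341, 197, 129, 115, 11495], [403.9, 254.8])]
```

View pics/scene0.png

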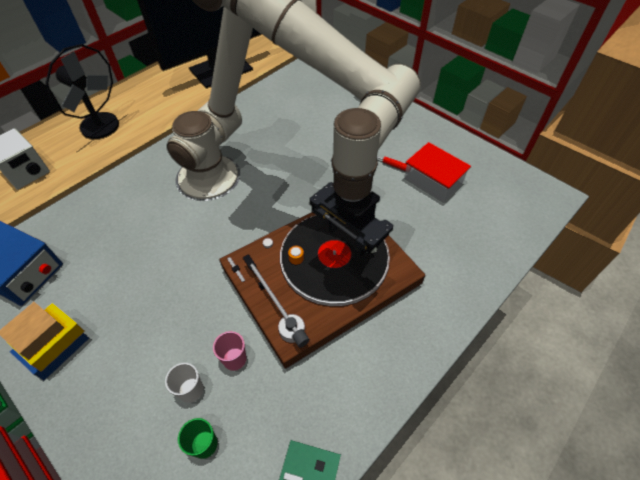

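View pics/side0.png

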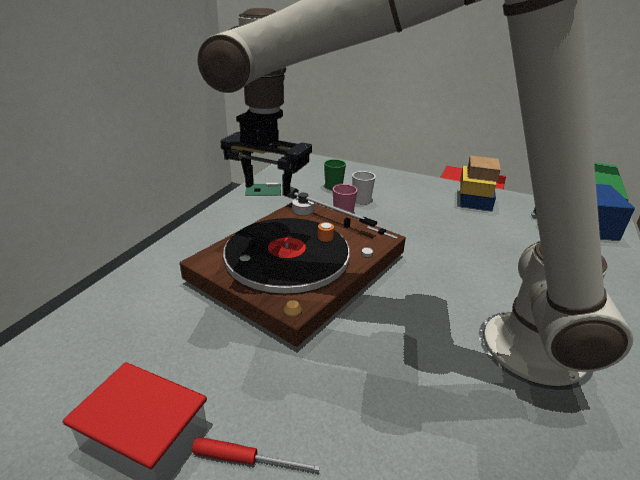

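View pics/wrist0.png

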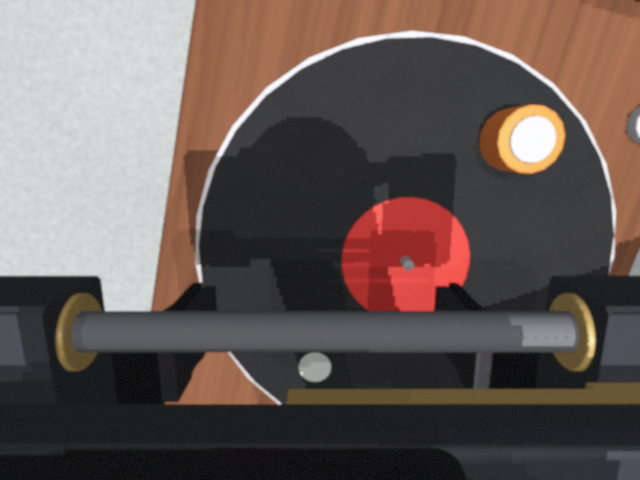

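The scene view shows the player at the centre. Candidates for the puck, by scene pixel:
- Orange cylinder with a white top on the mat, (296,253). This is the puck.
- White dot on the mat, hidden under the hand; wrist (315,367).
- White button on the plinth, (267,242).
- Brass adapter, side (292,308).

The wrist view shows the puck top at (534,139), the pin at (407,263) and the dot at (315,367). The tonearm is on the far side, at scene (249,262) to (292,330).

Run:
```python
from h import *
c=cap('wrist');s=sense();print(np.array(s['ee_rot']).round(3).tolist())
cv2.imwrite('pics/crop.png',cv2.resize(c['image'][80:200,450:600],None,fx=3,fy=3))
print('white',blobs(c,(0,0,190),(180,40,255),200))
P=ray(c,534,139,.125);S=ray(c,403.9,254.8,.09);S2=ray(c,408,264,.1);D=ray(c,315,367,.09)
print('W puck',P,'label',S,'pin',S2,'dot',D,'mid',(P+D)/2,np.linalg.norm((P-D)[:2]))
c=cap('scene');print('S puck',ray(c,295.5,251,.125),'head',ray(c,249,261,.105),'ped',ray(c,292,330,.1),'cup',ray(c,184,372,.09))
c=cap('side');print('D puck',ray(c,326,227,.125),'label',ray(c,287,247.5,.09),'head',ray(c,369,221,.105),'ad',ray(c,292,302,.087),'dot',ray(c,245,258,.09))
```

```text
[[-0.0, -1.0, -0.001], [-1.0, 0.0, -0.0], [0.0, 0.001, -1.0]]
white [([0, 0, 195, 311, 49931], [88.9, 137.4]), ([215, 30, 398, 165, 2698], [407.9, 78.6]), ([510, 116, 46, 47, 1656], [532.6, 139.0])]
W puck [ 0.50305706 -0.06577388  0.125     ] label [0.56886669 0.01303923 0.09      ] pin [0.56768781 0.01687584 0.1       ] dot [0.63188357 0.10025862 0.09      ] mid [0.56747031 0.01724237 0.1075    ] 0.2101500897156002
S puck [ 0.50220728 -0.06441702  0.125     ] head [ 0.42455673 -0.16390186  0.105     ] ped [ 0.64860978 -0.22161467  0.1       ] cup [ 0.53884762 -0.46528083  0.09      ]
D puck [ 0.49960927 -0.06061285  0.125     ] label [0.56666111 0.01510752 0.09      ] head [ 0.42579074 -0.17202689  0.105     ] ad [0.4659045  0.18552921 0.087     ] dot [0.63153067 0.09769349 0.09      ]
```

View pics/crop.png

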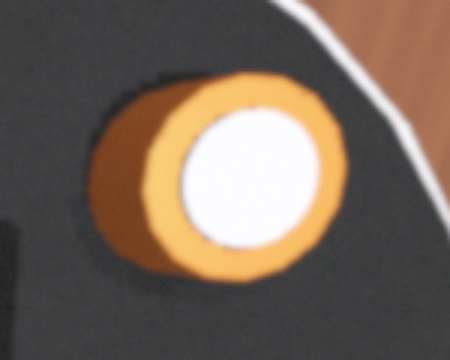

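The crop confirms the orange puck with its white disc. The puck-to-dot distance is 0.210 m and the radius 0.105 m, as given, so the spindle is at (0.5675, 0.017). I'll line up above the puck with the fingers along the tangent.

move_arm(targets="-0.6 -0.33 0 -0.95;-0.6 -0.33 0 -0.95;-0.6 -0.33 0 -0.95;-0.6 -0.33 0 -0.95;-0.6 -0.33 0 -0.95;-0.6 -0.33 0 -0.95;-0.6 -0.33 -0.4 -0.95;-0.6 -0.33 -0.4 -0.95;0 0 -0.4 0;0 0 0 0", gripper=64)

```text
time_s: 1.13
tcp_pos: [0.5034, -0.0663, 0.2096]
ee_rot: [[-0.616, -0.788, -0.003], [-0.788, 0.616, 0.0], [0.002, 0.003, -1.0]]
wrist_force: [0.7, -0.7, -0.6]
gripper_width: 0.733
gripper_force: 0.0
```

Run:
```python
from h import *
c=cap('wrist');s=sense();print(s['time_s'],s['tcp_pos'],s['gripper_width'],s['joints'],np.array(s['ee_rot']).round(3).tolist())
print('white',[(b,ray(c,*b[1],.125)) for b in blobs(c,(0,0,190),(180,40,255),200)])
cv2.imwrite('pics/w1.png',c['image'])
```

```text
1.1833 [ 0.50471164 -0.06607625  0.21067649] 0.7314606305608794 [ 1.08403075e+01  1.22914729e+01 -1.82154365e+01  4.48242230e-03
 -5.95720140e+01 -4.87858224e+01] [[-0.615, -0.789, -0.001], [-0.789, 0.615, -0.0], [0.001, 0.001, -1.0]]
white [(([0, 0, 170, 91, 6429], [61.1, 34.8]), array([ 0.53278624, -0.23499841,  0.125     ])), (([457, 0, 168, 139, 11480], [527.6, 46.1]), array([ 0.35755956, -0.09174701,  0.125     ])), (([0, 28, 301, 164, 5373], [133.6, 113.5]), array([ 0.53066039, -0.18715684,  0.125     ])), (([427, 104, 45, 46, 1613], [449.0, 126.5]), array([ 0.4089484 , -0.08401474,  0.125     ])), (([545, 154, 95, 124, 6871], [602.5, 229.9]), array([0.37390492, 0.0114338 , 0.125     ])), (([0, 179, 51, 67, 2139], [26.9, 214.4]), array([ 0.6112468 , -0.18497995,  0.125     ])), (([138, 178, 305, 98, 1202], [276.7, 205.7]), array([ 0.50366194, -0.10672088,  0.125     ])), (([451, 216, 42, 37, 311], [471.7, 232.6]), array([ 0.43022463, -0.03075724,  0.125     ]))]
```

View pics/w1.png

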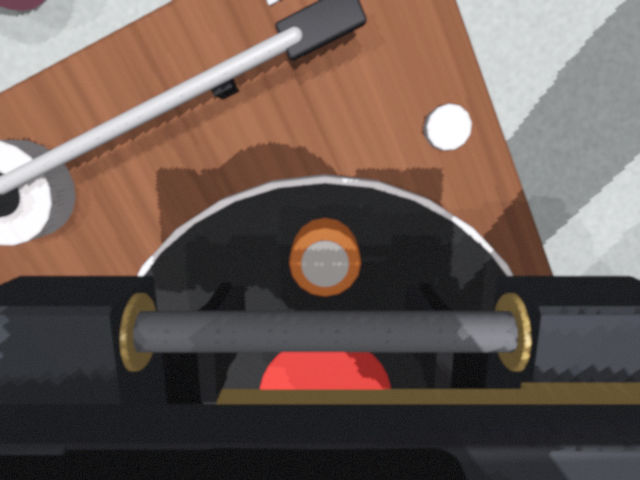

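The puck sits between the fingers, with its disc at (325,263) shaded grey. I'll add a detector that finds the disc as the hole in the orange ring.

```bash
cat >> h.py <<'E'
C=np.array([.5675,.017])
def puck(c):
    m=cv2.inRange(cv2.cvtColor(c['image'],cv2.COLOR_BGR2HSV),np.array((8,110,40)),np.array((22,255,255)))
    cs,h=cv2.findContours(m,cv2.RETR_CCOMP,cv2.CHAIN_APPROX_NONE);out=[]
    for k,q in enumerate(cs):
        if h[0][k][3]>=0 and cv2.contourArea(q)>250 and len(q)>5:
            (u,v),ax,_=cv2.fitEllipse(q); p=ray(c,u,v,.125)[:2]
            if abs(np.linalg.norm(p-C)-.105)<.015: out.append((p,(round(u),round(v)),np.round(ax)))
    return out
def ang(p): return np.arctan2(*(p-C)[::-1])
E
python3 - <<'E'
from h import *
c=cap('wrist');s=sense();print(s['tcp_pos'])
for p in puck(c):print(p,np.degrees(ang(p[0])),np.linalg.norm(p[0]-C))
E
```

```text
[ 0.50559826 -0.06588022  0.21134105]
(array([ 0.50317576, -0.06609627]), (327, 261), array([48., 49.])) -127.74320135126356 0.10508376457160709
```

move_arm(targets="-0.08 0 -0.6 0;0 0 -0.8 0;0 0 -0.8 0;0 0 -0.8 0;0 0 -0.7 0;0 0 0 0;0 0 0 0")

```text
time_s: 1.82
tcp_pos: [0.5038, -0.0657, 0.1187]
ee_rot: [[-0.615, -0.789, -0.001], [-0.789, 0.615, -0.001], [0.001, 0.0, -1.0]]
wrist_force: [0.2, 0.5, 0.1]
gripper_width: 0.736
gripper_force: 0.0
```

```bash
cat > arc.py <<'E'
# python3 arc.py: print rows; a = commanded angle deg sequence
import numpy as np,sys
from h import C
def rows(p0,angs,r,spin,dz):
    p=np.array(p0[:2]);out=[]
    for a,s,z in zip(angs,spin,dz):
        q=C+r*np.array([np.cos(np.radians(a)),np.sin(np.radians(a))]);d=np.round((q-p)/.025,2);p=p+d*.025
        out.append(f"{d[0]:g} {d[1]:g} {z:g} {s:g}")
    print(';'.join(out),'| end',p.round(4))
E
python3 - <<'E'
from arc import *
from h import *
s=sense();print(s['time_s'],s['tcp_pos'],s['gripper_width'],s['wrist_force'])
# accelerate: steps per row (deg)
st=np.array([1,1.5,2,2.5,3,3.5,4,4.5,5,5.3]);a=-127.7-np.cumsum(st);print(a[-1])
rows((.503,-.066),a,.105,np.round(-np.minimum(st,5)/5,2),[0]*10)
st=np.array([5.3,5.3,5.3]);
E
```

```text
1.8167 [ 0.50378775 -0.06574223  0.11866195] 0.7360188316866882 [0.19415742 0.5105488  0.07490621]
-160.0
-0.05 0.04 0 -0.2;-0.08 0.07 0 -0.3;-0.11 0.1 0 -0.4;-0.13 0.12 0 -0.5;-0.16 0.16 0 -0.6;-0.16 0.2 0 -0.7;-0.18 0.23 0 -0.8;-0.18 0.28 0 -0.9;-0.17 0.33 0 -1;-0.15 0.35 0 -1 | end [ 0.4688 -0.019 ]
```

Run:
```python
from arc import *
st=np.array([1,1,1,1,1,1,1,1,1.5,2,2.5,3,3.5,4,4.5,5,5.5,5.8,6.1,6.3,5.6]+[5.5]*9);a=-127.7-np.cumsum(st);print(a[9::10])
sp=np.round(-np.minimum(st,5)/5,2);dz=[0]*20+[.2,.7,.7,.5]+[0]*6
rows((.503,-.066),a,.104,sp,dz)
```

```text
[-139.2 -185.4 -240.5]
-0.02 0.07 0 -0.2;-0.06 0.05 0 -0.2;-0.05 0.05 0 -0.2;-0.06 0.04 0 -0.2;-0.05 0.05 0 -0.2;-0.05 0.05 0 -0.2;-0.06 0.05 0 -0.2;-0.05 0.05 0 -0.2;-0.07 0.08 0 -0.3;-0.1 0.11 0 -0.4;-0.11 0.14 0 -0.5;-0.14 0.18 0 -0.6;-0.14 0.21 0 -0.7;-0.14 0.25 0 -0.8;-0.14 0.29 0 -0.9;-0.13 0.34 0 -1;-0.11 0.39 0 -1;-0.07 0.41 0 -1;-0.03 0.44 0 -1;0.02 0.46 0 -1;0.06 0.4 0.2 -1;0.09 0.39 0.7 -1;0.13 0.38 0.7 -1;0.17 0.36 0.5 -1;0.2 0.35 0 -1;0.23 0.32 0 -1;0.27 0.3 0 -1;0.29 0.27 0 -1;0.31 0.25 0 -1;0.34 0.21 0 -1 | end [0.5163 0.1075]
```

move_arm(targets="-0.02 0.07 0 -0.2;-0.06 0.05 0 -0.2;-0.05 0.05 0 -0.2;-0.06 0.04 0 -0.2;-0.05 0.05 0 -0.2;-0.05 0.05 0 -0.2;-0.06 0.05 0 -0.2;-0.05 0.05 0 -0.2;-0.07 0.08 0 -0.3;-0.1 0.11 0 -0.4")

```text
time_s: 2.65
tcp_pos: [0.4887, -0.0509, 0.1187]
ee_rot: [[-0.762, -0.648, 0.0], [-0.648, 0.762, -0.0], [-0.0, -0.0, -1.0]]
wrist_force: [-0.1, 0.2, 0.2]
gripper_width: 0.731
gripper_force: 0.0
```

move_arm(targets="-0.11 0.14 0 -0.5;-0.14 0.18 0 -0.6;-0.14 0.21 0 -0.7;-0.14 0.25 0 -0.8;-0.14 0.29 0 -0.9;-0.13 0.34 0 -1;-0.11 0.39 0 -1;-0.07 0.41 0 -1;-0.03 0.44 0 -1;0.02 0.46 0 -1")

```text
time_s: 3.48
tcp_pos: [0.4634, 0.0271, 0.1187]
ee_rot: [[-0.999, 0.04, -0.001], [0.04, 0.999, -0.0], [0.001, -0.0, -1.0]]
wrist_force: [0.7, 0.0, -0.9]
gripper_width: 0.739
gripper_force: 0.0
```

move_arm(targets="0.06 0.4 0.2 -1;0.09 0.39 0.7 -1;0.13 0.38 0.7 -1;0.17 0.36 0.5 -1;0.2 0.35 0 0;0.23 0.32 0 0;0.27 0.3 0 0;0.29 0.27 0 0;0.31 0.25 0 0;0.34 0.21 0 0")

```text
time_s: 4.32
tcp_pos: [0.5167, 0.108, 0.1704]
ee_rot: [[-0.927, 0.374, -0.001], [0.374, 0.927, -0.001], [0.001, -0.001, -1.0]]
wrist_force: [0.3, 0.2, -0.1]
gripper_width: 0.736
gripper_force: 0.0
```

```bash
cat > look.py <<'E'
from arc import *
from h import *
import json,os
def look(name='wrist'):
    c=cap(name);s=sense();L=json.load(open('log.json')) if os.path.exists('log.json') else []
    ps=puck(c);print('t',c['t'],'tcp',np.round(s['tcp_pos'],4),'tcp ang',np.degrees(ang(np.array(s['tcp_pos'])[:2])).round(1))
    for p in ps: print('puck',p[0].round(4),p[1],p[2],np.degrees(ang(p[0])).round(1),np.linalg.norm(p[0]-C).round(4))
    if ps: L.append((c['t'],float(np.degrees(ang(ps[0][0])))));json.dump(L,open('log.json','w'))
    else: cv2.imwrite(f"pics/miss_{name}_{c['t']:.2f}.png",c['image'])
    return L
E
python3 -c "
from look import *
look();print(look()); print(sense()['wrist_force'],sense()['joints'])"
```

```text
t 4.3167 tcp [0.5187 0.1089 0.1706] tcp ang 118.0
t 4.3667 tcp [0.5176 0.1082 0.1705] tcp ang 118.7
[]
[ 0.44748043 -0.49857099 -0.0664581 ] [ 2.94105863e+01  1.64675390e+01 -1.88862499e+01  2.06573888e-02
 -5.46708920e+01 -1.41392468e+02]
```

Arm tracking is exact, but the puck wasn't detected, so I'll look at one frame.

View pics/miss_wrist_4.37.png

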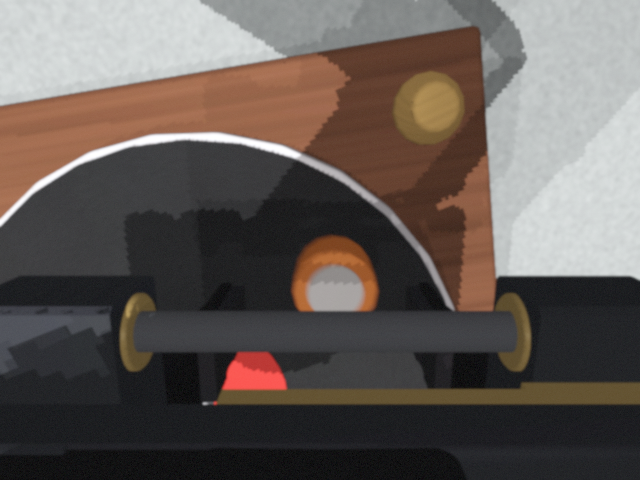

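The puck disc is at (336,291), partly behind the bar at rows 310–350, with the brass adapter at (430,105). I'll switch to a detector that works from the top edge of the disc.

```bash
cat >> h.py <<'E'
def puck(c):
    u0,v0,u1,v1=200,170,460,309
    hs=cv2.cvtColor(c['image'],cv2.COLOR_BGR2HSV)[v0:v1,u0:u1]
    m=((hs[...,1]<70)&(hs[...,2]>110)).astype(np.uint8)
    n,_,st,ce=cv2.connectedComponentsWithStats(m);out=[]
    for i in range(1,n):
        x,y,w,h,a=st[i]
        if a<300: continue
        d=c['T'][2,3]-.125; rad=.013*c['fx']/(d/.97-.015)
        if w>2.6*rad or y==0: continue
        u=u0+x+w/2-.5; v=v0+y+rad; p=ray(c,u,v,.125)[:2]
        if abs(np.linalg.norm(p-C)-.105)<.02: out.append((p,(round(u),round(v)),(w,h,round(rad,1))))
    return out
E
cat > fit.py <<'E'
from look import *
def plan(look_first=True,n=10,lead=0,spin=0,dz=None,r=.105):
    L=look() if look_first else json.load(open('log.json'))
    s=sense();t=np.array([l[0] for l in L]);a=np.unwrap(np.radians([l[1] for l in L]),period=2*np.pi)
    k=t>t[-1]-3; w=np.polyfit(t[k]-t[-1],a[k],2 if k.sum()>4 and np.ptp(t[k])>1.5 else 1)
    print('w rad/s',w[-2],'resid mm',((np.polyval(w,t[k]-t[-1])-a[k])*105).round(1))
    w0=w[-2];b=w[-1];dec=.065
    f=lambda tt:b+w0*tt+.5*dec*tt*tt
    now=s['time_s']-t[-1];tt=now+np.arange(1,n+1)/12
    dz=dz or [0]*n
    rows(s['tcp_pos'],np.degrees(f(tt))+lead,r,[spin]*n,dz)
E
python3 - <<'E'
from h import *
import json
s=sense();H=np.array(capture('wrist')['hand_eye'])
B=np.eye(4);B[:3,:3]=np.array(s['ee_rot']);B[:3,3]=s['tcp_pos'];L=[]
import look
c=cap('wrist')
for t in('4.32','4.37'):
    c['image']=cv2.imread(f'pics/miss_wrist_{t}.png');
    for p in puck(c):print(t,p,np.degrees(ang(p[0])));L.append((float(4.3167 if t=='4.32' else 4.3667),float(np.degrees(ang(p[0])))))
json.dump(L,open('log.json','w'))
import fit;fit.plan(dz=[.25,.25]+[0]*8)
E
```

```text
4.32 (array([0.51982182, 0.10909073]), (330, 292), (np.int32(56), np.int32(48), np.float64(31.3))) 117.37198030851229
4.37 (array([0.52295916, 0.1103244 ]), (334, 297), (np.int32(56), np.int32(43), np.float64(31.3))) 115.51369738826011
t 4.5167 tcp [0.5159 0.1072 0.1708] tcp ang 119.8
w rad/s -0.6486631078395209 resid mm [-0. -0.]
0.97 0.45 0.25 0;0.21 0.05 0.25 0;0.22 0.04 0 0;0.21 0.03 0 0;0.21 0.01 0 0;0.21 0.01 0 0;0.21 -0 0 0;0.21 -0.02 0 0;0.21 -0.02 0 0;0.2 -0.03 0 0 | end [0.5874 0.1202]
```

Run:
```python
from arc import *
a=101.7-5.7*np.arange(1,7);rows((.5163,.1075),a,.105,[0]*6,[.25,.25]+[0]*4)
```

```text
1.61 0.56 0.25 0;0.42 0.02 0.25 0;0.41 -0.02 0 0;0.42 -0.06 0 0;0.4 -0.1 0 0;0.4 -0.14 0 0 | end [0.6078 0.114 ]
```

move_arm(targets="1 0.3 0.25 0;1 0.26 0.25 0;0.44 0 0 0;0.42 -0.06 0 0;0.4 -0.1 0 0;0.4 -0.14 0 0")

```text
time_s: 5.07
tcp_pos: [0.6079, 0.1136, 0.1837]
ee_rot: [[-0.927, 0.375, -0.001], [0.375, 0.927, -0.0], [0.0, -0.0, -1.0]]
wrist_force: [-0.4, -0.1, 0.3]
gripper_width: 0.734
gripper_force: 0.0
```

```bash
python3 -c "
import fit;fit.plan()"; ls pics
```

```text
t 5.0667 tcp [0.6097 0.1131 0.1836] tcp ang 66.3
puck [0.616  0.1105] (324, 295) (np.int32(52), np.int32(43), np.float64(29.1)) 62.6 0.1054
w rad/s -1.2938755755054876 resid mm [ 1.6 -1.8  0.1]
0.85 -0.5 0 0;0.34 -0.29 0 0;0.31 -0.32 0 0;0.27 -0.35 0 0;0.24 -0.38 0 0;0.19 -0.4 0 0;0.14 -0.41 0 0;0.1 -0.43 0 0;0.06 -0.43 0 0;0.01 -0.43 0 0 | end [0.6724 0.0146]
crop.png
miss_wrist_4.32.png
miss_wrist_4.37.png
miss_wrist_4.52.png
scene0.png
side0.png
w1.png
wrist0.png
```

move_arm(targets="0.85 -0.5 0 0;0.34 -0.29 0 0;0.31 -0.32 0 0;0.27 -0.35 0 0;0.24 -0.38 0 0;0.19 -0.4 0 0;0.14 -0.41 0 0;0.1 -0.43 0 0;0.06 -0.43 0 0;0.01 -0.43 0 0")

```text
time_s: 5.95
tcp_pos: [0.6705, 0.0144, 0.1837]
ee_rot: [[-0.927, 0.375, -0.0], [0.375, 0.927, -0.0], [0.0, -0.0, -1.0]]
wrist_force: [0.6, 0.4, -0.1]
gripper_width: 0.736
gripper_force: 0.0
```

```bash
python3 -c "
import fit;fit.plan()"
```

```text
t 5.95 tcp [0.6702 0.0126 0.1838] tcp ang -2.4
puck [0.6739 0.0203] (338, 280) (np.int32(53), np.int32(51), np.float64(29.1)) 1.8 0.1064
w rad/s -1.2467969298776158 resid mm [ 0.7 -2.4  2.9 -1.3]
0.05 -0.44 0 0;-0.09 -0.42 0 0;-0.13 -0.41 0 0;-0.17 -0.4 0 0;-0.2 -0.37 0 0;-0.24 -0.35 0 0;-0.28 -0.32 0 0;-0.3 -0.29 0 0;-0.33 -0.26 0 0;-0.35 -0.22 0 0 | end [ 0.6192 -0.0744]
```

move_arm(targets="0.05 -0.44 0 0;-0.09 -0.42 0 0;-0.13 -0.41 0 0;-0.17 -0.4 0 0;-0.2 -0.37 0 0;-0.24 -0.35 0 0;-0.27 -0.32 0 0;-0.3 -0.29 0 0;-0.32 -0.26 0 0;-0.34 -0.22 0 0")

```text
time_s: 6.83
tcp_pos: [0.6193, -0.0722, 0.1838]
ee_rot: [[-0.927, 0.375, 0.0], [0.375, 0.927, 0.0], [-0.0, 0.0, -1.0]]
wrist_force: [-0.3, 0.2, -0.1]
gripper_width: 0.737
gripper_force: 0.0
```

```bash
python3 -c "
import fit;fit.plan()"
```

```text
t 6.8333 tcp [ 0.6177 -0.0728  0.1839] tcp ang -60.8
puck [ 0.5898 -0.1055] (237, 249) (np.int32(75), np.int32(89), np.float64(29.1)) -79.7 0.1245
puck [ 0.6269 -0.071 ] (332, 291) (np.int32(53), np.int32(47), np.float64(29.1)) -56.0 0.1062
w rad/s -1.6082301982291332 resid mm [-0.2 -2.6  7.1 -6.3  2. ]
-2.07 -0.61 0 0;-0.55 0.05 0 0;-0.55 0.12 0 0;-0.52 0.18 0 0;-0.49 0.26 0 0;-0.45 0.31 0 0;-0.41 0.37 0 0;-0.35 0.42 0 0;-0.29 0.46 0 0;-0.23 0.49 0 0 | end [ 0.4699 -0.0216]
```

```bash
sed -i 's/w>2.6\*rad/w>2.1*rad or w<1.5*rad/' h.py; sed -i "s/        if abs(np.linalg.norm(p-C)-.105)<.02: out/        if abs(np.linalg.norm(p-C)-.105)<.008: out/" h.py; python3 -c "
import json
L=json.load(open('log.json'));L[-1][1]=-56.0;L=[l for l in L if l[0]>4.6];json.dump(L,open('log.json','w'))
import fit;fit.plan(False)"
```

```text
w rad/s -1.1717235730868492 resid mm [-0.9  1.8 -0.9]
-0.26 -0.23 0 0;-0.38 -0.15 0 0;-0.38 -0.11 0 0;-0.4 -0.08 0 0;-0.4 -0.03 0 0;-0.4 -0 0 0;-0.39 0.04 0 0;-0.39 0.07 0 0;-0.37 0.11 0 0;-0.37 0.15 0 0 | end [ 0.5242 -0.0786]
```

move_arm(targets="-0.26 -0.23 0 0;-0.37 -0.15 0 0;-0.37 -0.11 0 0;-0.38 -0.08 0 0;-0.38 -0.03 0 0;-0.38 -0 0 0;-0.37 0.04 0 0;-0.37 0.07 0 0;-0.36 0.11 0 0;-0.35 0.15 0 0")

```text
time_s: 7.72
tcp_pos: [0.5295, -0.0769, 0.1838]
ee_rot: [[-0.927, 0.375, 0.0], [0.375, 0.927, 0.0], [-0.0, 0.0, -1.0]]
wrist_force: [0.3, 0.4, 0.2]
gripper_width: 0.735
gripper_force: 0.0
```

```bash
python3 -c "
import fit;fit.plan()"
```

```text
t 7.7167 tcp [ 0.5279 -0.0764  0.1838] tcp ang -113.0
puck [ 0.529  -0.0805] (317, 280) (np.int32(53), np.int32(51), np.float64(29.1)) -111.5 0.1048
w rad/s -1.1463538121373507 resid mm [-2.5  2.6  2.2 -2.4]
-0.61 0.16 0 0;-0.33 0.22 0 0;-0.31 0.25 0 0;-0.27 0.28 0 0;-0.25 0.3 0 0;-0.22 0.32 0 0;-0.19 0.34 0 0;-0.16 0.36 0 0;-0.12 0.36 0 0;-0.09 0.37 0 0 | end [ 0.4642 -0.0024]
```

Run:
```python
s=open('fit.py').read()
i=s.index("w=np.polyfit");j=s.index("\n",i)
s=s[:i]+"x=t[k]-t[-1]; w=np.polyfit(x,a[k]-.5*.065*x*x,1)"+s[j:]
s=s.replace("(np.polyval(w,t[k]-t[-1])-a[k])","(np.polyval(w,x)+.5*.065*x*x-a[k])")
open('fit.py','w').write(s)
import fit;fit.plan(False)
```

```text
w rad/s -1.0602291371704624 resid mm [ 0.2 -0.  -0.4  0.3]
-0.48 0.08 0 0;-0.31 0.19 0 0;-0.29 0.22 0 0;-0.27 0.24 0 0;-0.25 0.27 0 0;-0.22 0.28 0 0;-0.2 0.3 0 0;-0.17 0.31 0 0;-0.14 0.33 0 0;-0.12 0.33 0 0 | end [ 0.4667 -0.0127]
```

Residuals are now 0.4 mm or less.

move_arm(targets="-0.48 0.08 0 0;-0.31 0.19 0 0;-0.29 0.22 0 0;-0.27 0.24 0 0;-0.25 0.27 0 0;-0.22 0.28 0 0;-0.2 0.3 0 0;-0.17 0.31 0 0;-0.14 0.33 0 0;-0.12 0.33 0 0")

```text
time_s: 8.6
tcp_pos: [0.4689, -0.0126, 0.1838]
ee_rot: [[-0.927, 0.374, 0.0], [0.374, 0.927, 0.0], [-0.0, 0.0, -1.0]]
wrist_force: [0.8, 0.3, 0.4]
gripper_width: 0.736
gripper_force: 0.0
```

```bash
python3 -c "
import fit;fit.plan()"
```

```text
t 8.6 tcp [ 0.4687 -0.0118  0.1838] tcp ang -163.8
puck [ 0.4672 -0.0098] (328, 273) (np.int32(53), np.int32(51), np.float64(29.1)) -165.0 0.1039
w rad/s -1.0124931525136198 resid mm [ 0.7 -0.6 -0.8  0.7]
-0.21 0.59 0 0;-0.03 0.35 0 0;-0 0.35 0 0;0.02 0.34 0 0;0.06 0.34 0 0;0.08 0.34 0 0;0.1 0.32 0 0;0.14 0.31 0 0;0.15 0.3 0 0;0.18 0.29 0 0 | end [0.4809 0.0765]
```

move_arm(targets="-0.21 0.59 0 0;-0.03 0.35 0 0;0 0.35 0 0;0.02 0.34 0 0;0.06 0.34 0 0;0.08 0.34 0 0;0.1 0.32 0 0;0.14 0.31 0 0;0.15 0.3 0 0;0.18 0.29 0 0")

```text
time_s: 9.48
tcp_pos: [0.4819, 0.0755, 0.1837]
ee_rot: [[-0.927, 0.375, -0.0], [0.375, 0.927, 0.0], [0.0, 0.0, -1.0]]
wrist_force: [0.4, 0.0, 0.9]
gripper_width: 0.733
gripper_force: 0.0
```

```bash
python3 -c "
import fit;fit.plan()"
```

```text
t 9.4833 tcp [0.4831 0.0765 0.1838] tcp ang 144.8
puck [0.484  0.0783] (331, 280) (np.int32(53), np.int32(51), np.float64(29.1)) 143.7 0.1036
w rad/s -0.9698187131335385 resid mm [ 0.7 -0.8 -0.6  0.7]
0.32 0.5 0 0;0.24 0.23 0 0;0.25 0.22 0 0;0.27 0.19 0 0;0.29 0.17 0 0;0.29 0.14 0 0;0.3 0.13 0 0;0.31 0.09 0 0;0.32 0.07 0 0;0.31 0.05 0 0 | end [0.5556 0.1213]
```

move_arm(targets="0.32 0.5 0 0;0.24 0.23 0 0;0.25 0.22 0 0;0.27 0.19 0 0;0.29 0.17 0 0;0.29 0.14 0 0;0.3 0.13 0 0;0.31 0.09 0 0;0.32 0.07 0 0;0.31 0.05 0 0")

```text
time_s: 10.37
tcp_pos: [0.5548, 0.1196, 0.1837]
ee_rot: [[-0.927, 0.375, -0.0], [0.375, 0.927, -0.0], [0.0, -0.0, -1.0]]
wrist_force: [0.6, 0.1, -0.2]
gripper_width: 0.736
gripper_force: 0.0
```

```bash
python3 -c "
import fit;fit.plan()"
```

```text
t 10.3667 tcp [0.5562 0.1199 0.1837] tcp ang 96.2
puck [0.5575 0.1211] (329, 282) (np.int32(53), np.int32(51), np.float64(29.1)) 95.5 0.1046
w rad/s -0.9219577171862252 resid mm [ 0.3 -0.5 -0.   0.2]
0.56 0.08 0 0;0.31 -0.02 0 0;0.32 -0.04 0 0;0.3 -0.07 0 0;0.3 -0.09 0 0;0.3 -0.11 0 0;0.28 -0.13 0 0;0.26 -0.15 0 0;0.26 -0.17 0 0;0.24 -0.18 0 0 | end [0.6345 0.0979]
```

move_arm(targets="0.56 0.08 0 0;0.31 -0.02 0 0;0.32 -0.04 0 0;0.3 -0.07 0 0;0.3 -0.09 0 0;0.3 -0.11 0 0;0.28 -0.13 0 0;0.26 -0.15 0 0;0.26 -0.17 0 0;0.24 -0.18 0 0")

```text
time_s: 11.25
tcp_pos: [0.6328, 0.097, 0.1837]
ee_rot: [[-0.927, 0.375, -0.0], [0.375, 0.927, -0.0], [0.0, -0.0, -1.0]]
wrist_force: [0.5, 0.0, 1.3]
gripper_width: 0.74
gripper_force: 0.0
```

```bash
python3 -c "
import fit;fit.plan()"
```

```text
t 11.25 tcp [0.6337 0.0963 0.1836] tcp ang 50.1
puck [0.6353 0.098 ] (328, 282) (np.int32(53), np.int32(51), np.float64(29.1)) 50.1 0.1056
w rad/s -0.8679010205707686 resid mm [-0.   0.1 -0.1  0. ]
0.4 -0.28 0 0;0.2 -0.23 0 0;0.18 -0.23 0 0;0.16 -0.25 0 0;0.14 -0.26 0 0;0.13 -0.26 0 0;0.1 -0.27 0 0;0.09 -0.28 0 0;0.07 -0.27 0 0;0.04 -0.28 0 0 | end [0.6715 0.031 ]
```

move_arm(targets="0.4 -0.28 0 0;0.2 -0.23 0 0;0.18 -0.23 0 0;0.16 -0.25 0 0;0.14 -0.26 0 0;0.13 -0.26 0 0;0.1 -0.27 0 0;0.09 -0.28 0 0;0.07 -0.27 0 0;0.04 -0.28 0 0", gripper=87)

```text
time_s: 12.13
tcp_pos: [0.6701, 0.0316, 0.1838]
ee_rot: [[-0.927, 0.375, 0.0], [0.375, 0.927, 0.0], [-0.0, 0.0, -1.0]]
wrist_force: [1.0, 0.4, -0.2]
gripper_width: 1.002
gripper_force: 0.0
```

```bash
python3 -c "
import fit;fit.plan(dz=[0]*4+[-.4,-.6,-.6,-.6,-.4,0],spin=0)"
```

```text
t 12.1333 tcp [0.6701 0.0304 0.1837] tcp ang 7.4
puck [0.6727 0.0315] (326, 283) (np.int32(53), np.int32(51), np.float64(29.1)) 7.9 0.1062
w rad/s -0.8088172369040545 resid mm [-0.  -0.   0.2 -0.1]
0.09 -0.42 0 0;0 -0.27 0 0;-0.02 -0.28 0 0;-0.03 -0.27 0 0;-0.06 -0.27 -0.4 0;-0.07 -0.26 -0.6 0;-0.09 -0.26 -0.6 0;-0.1 -0.25 -0.6 0;-0.12 -0.23 -0.4 0;-0.13 -0.23 0 0 | end [ 0.6568 -0.0381]
```

Seven seconds of hover are done, so I'll descend astride the moving puck.

move_arm(targets="0.09 -0.42 0 0;0 -0.27 0 0;-0.02 -0.28 0 0;-0.03 -0.27 0 0;-0.06 -0.27 -0.4 0;-0.07 -0.26 -0.6 0;-0.09 -0.26 -0.6 0;-0.1 -0.25 -0.6 0;-0.12 -0.23 -0.4 0;-0.13 -0.23 0 0")

```text
time_s: 13.02
tcp_pos: [0.6546, -0.0369, 0.1154]
ee_rot: [[-0.927, 0.375, -0.006], [0.375, 0.927, -0.0], [0.005, -0.002, -1.0]]
wrist_force: [0.5, 0.3, 0.0]
gripper_width: 1.0
gripper_force: 0.0
```

move_arm(targets="-0.13 -0.21 0 -0.4;-0.13 -0.18 0 -0.4;-0.12 -0.15 0 -0.3;-0.1 -0.12 0 -0.2;-0.07 -0.08 0 -0.1;-0.04 -0.04 0 0;0 0 0 0;0 0 0 0;0 0 0 0;0 0 0 0", gripper=36)

```text
time_s: 13.85
tcp_pos: [0.6424, -0.0552, 0.1189]
ee_rot: [[-0.875, 0.485, 0.001], [0.485, 0.875, 0.0], [-0.001, 0.001, -1.0]]
wrist_force: [-0.0, 0.7, 1.1]
gripper_width: 0.456
gripper_force: 30.0
```

The puck is gripped at 40 mm and the platter is stopped. I'll release and lift.

move_arm(targets="0 0 0 0;0 0 0 0;0 0 0 0;0 0 0 0;0 0 0 0;0 0 0 0;0 0 0.4 0;0 0 0.8 0;0 0 1 0;0 0 1 0", gripper=87)

```text
time_s: 14.68
tcp_pos: [0.6417, -0.0559, 0.2]
ee_rot: [[-0.875, 0.485, -0.001], [0.485, 0.875, -0.0], [0.0, -0.001, -1.0]]
wrist_force: [0.6, 0.0, 0.4]
gripper_width: 0.992
gripper_force: 0.0
```

Run:
```python
from h import *
import time
for i in range(6):
    c=cap('wrist');print(c['t'],puck(c),np.round(sense()['wrist_force'],1))
c=cap('scene');cv2.imwrite('pics/end.png',c['image'])
```

```text
14.6833 [(array([ 0.64485258, -0.05685283]), (326, 275), (np.int32(50), np.int32(49), np.float64(26.8)))] [ 0.7 -0.1  4.7]
14.7333 [(array([ 0.64483325, -0.05645629]), (323, 264), (np.int32(49), np.int32(47), np.float64(26.0)))] [-0.6  0.4  0.4]
14.7833 [(array([ 0.64367651, -0.05610799]), (322, 263), (np.int32(49), np.int32(47), np.float64(26.2)))] [-0.3  0.1 -0.5]
14.8333 [(array([ 0.64352642, -0.05616343]), (323, 268), (np.int32(49), np.int32(48), np.float64(26.5)))] [ 0.9 -0.2 -0.2]
14.8833 [(array([ 0.64393168, -0.05622621]), (324, 272), (np.int32(50), np.int32(48), np.float64(26.8)))] [ 0.2 -0.6  0. ]
14.9333 [(array([ 0.6439503 , -0.05618327]), (326, 274), (np.int32(50), np.int32(48), np.float64(26.9)))] [-0.7  1.4 -0.7]
```

View pics/end.png

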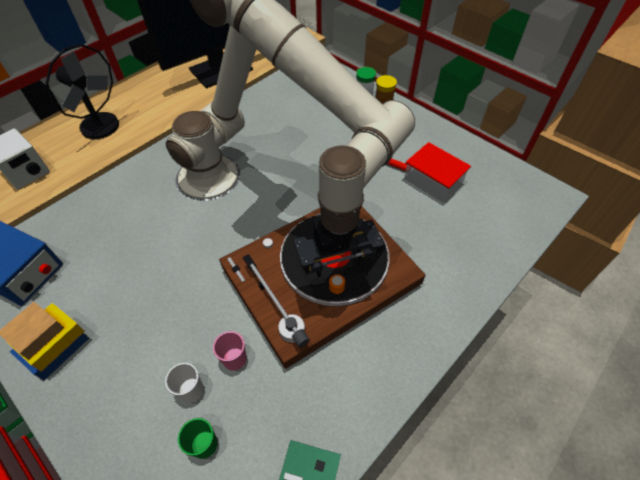

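The final view shows the puck standing still at (337,285), with the tonearm, cup and tub where they were. I'll raise the hand clear and hand in.

move_arm(targets="0 0 0.8 0;0 0 1 0;0 0 0.8 0;0 0 0.4 0;0 0 0 0;0 0 0 0;0 0 0 0")

```text
time_s: 15.62
tcp_pos: [0.6411, -0.0556, 0.2715]
ee_rot: [[-0.875, 0.485, -0.004], [0.485, 0.875, 0.0], [0.003, -0.002, -1.0]]
wrist_force: [-0.8, 0.5, 0.6]
gripper_width: 0.999
gripper_force: 0.0
```

Run:
```python
from h import *
for i in range(2):
    c=cap('wrist');print(c['t'],puck(c))
print(finish_job())
```

```text
15.6167 [(array([ 0.64417646, -0.05624048]), (326, 244), (np.int32(37), np.int32(36), np.float64(19.8)))]
15.6667 [(array([ 0.64370056, -0.05570669]), (326, 243), (np.int32(38), np.int32(37), np.float64(19.8)))]
the job is handed in; nothing more can be done
None
```

The job is handed in at about 15.7 s, with no verdict returned: the platter coasted clockwise at about 1.2 falling to 0.8 rad/s, I followed the puck for about 7 s, then stopped and released the platter and lifted the hand clear, and the last scene picture shows the tonearm, cup and tub where they were (I did not check the adapter or screwdriver at the end).

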